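Sweep the loose nuts off the assembly plate into the empty tray

ROBOT

A 7-joint arm with a two-finger parallel gripper is mounted at the origin on the work surface. World frame = base frame: x ahead of the robot, y to its left, z up, the work surface at z = 0. Lengths are in m, angles in rad, forces in N, time in s.
With the tool pointing down it reaches from about 0.35 to 0.9 m from the base axis. Payload 8.1 kg.
Tool frame: the origin (TCP) lies at the very end of the fingers, on their centre line; the grasp point (between the pads) lies 19 mm behind it (grasp_offset is the distance from the TCP to the grasp point, in m); z points along the fingers, y is the line along which they close (so a half turn about z gives the same grasp; the last joint's range is limited). The gripper opens to 92 mm and grips with 3 to 60 N. Pads are 19 mm wide; open, the fingers measure 130 mm over their backs; the gripper's body (75 mm by 190 mm) begins 47 mm behind the grasp point.
Start: joints at [-1.403, 0.434, 0.025, 1.573, -0.012, 1.134, -0.075], TCP at [0.167, 0.602, 0.227] pointing down, gripper open.
Joint ranges: [-2.62, 2.62], [-0.44, 2.09], [-1.27, 1.32], [0.08, 2.57], [-1.32, 4.46], [0.12, 2], [-2.74, 2.74]. Speed limits (rad/s): [2.22, 2.22, 3.01, 3.01, 3.14, 3.14, 3.14].

INTERFACE

Orientations are given as a rotation vector (axis times angle).
In Python, from cell import observe, get_image, camera_params, sign_off, silhouettes, grasp_offset gives the robot as it stands. The module is installed in compiled form; this text tells all that it offers.
- The arm moves only by the tool jog_arm, never from a script. Its argument "motion" is a list that holds one entry, the list of rows, each a list of 7 numbers: the shift along the tool's x, y, z in m, then the turn, a rotation vector about the tool's x, y, z in rad, then the closure, from -1 (fully open) to 1 (shut), so that 0 is half open. In form: [[[dx, dy, dz, wx, wy, wz, hand], ...]]. A call has 1 to 10 rows; each row is the pose to reach, as a shift and turn from the pose commanded when the call began, along the tool's axes at that moment; what a row does not reach only later rows make up. A row lasts 1/12 s, in which the tool goes at most 41.7 mm and 7.16 degrees, less where a joint would pass 70% of its speed; a pose out of reach is approached as far as the arm can. A call with a gripper value outside its range is refused whole. The fingers move at their own pace and stop on an object; "force" is the grip in N (left out, the last holds). Time passes only in rows, so rows that repeat a pose let the fingers close. It gives the time, the measured TCP pose, the force, the opening and the grip force at its end, in the units of the state.
- observe(): the state, without advancing time (a new reading comes with each control period).
- get_image(name): name is "scene" or "top" or "wrist"; returns the picture (400x640x3 uint8, red, green, blue); there is no depth.
- camera_params(name): a dict with "vertical_fov" (degrees; the focal length in pixels is half the picture's height over the tangent of half this angle, whatever the lens; pixels are square), "cx", "cy" (the principal point, pixels), "dist_coeffs" ([k1, k2, p1, p2, k3] as OpenCV has them; the pictures are not rectified), "T" (4x4, takes a point from camera to world coordinates). Camera axes: x right, y down, z forward; pixel columns grow to the right and rows downward; lengths in m; the calibration is good to about 2 mm. A picture is of the moment at which its call begins: read the wrist's pose just before it. camera_params takes no time and is no camera call; for the wrist camera it gives the pose at the moment of the call.
- sign_off(): hands the job in; it is judged then, once.
Trained networks look in the newest picture that a camera, given by its name, has taken for a name from the list of things; names that differ only in an ending like _2 or _b are one class to them, and where a whole thing is asked for, a point or a joint stands for the part that bears it (a point fixed in the world has none). Each returns a list of dicts, best first, with "p" (0 to 1); they miss things now and then, are a little off and sometimes report something else, mostly with a low value. They report only what shows in the picture. A call takes as long as a camera call.
- silhouettes(query, camera): "mask" (400x640 bool, what is visible of it) and "pixel" ([column, row] in pixels, amid what is visible of it).
The state is a dict: "clock": time; "joints": joint angles; "dq": joint speeds; "joint_efforts": joint torques, N m; "position": TCP position; "ee_rot": TCP orientation; "force": force on the tool from outside, world axes, zero at the start; "ft_torque": the same for the moment, N m; "width": opening from 0.0 (shut) to 1.0 (fully open); "gripper_force": force on a finger pad.
Only numpy, scipy, OpenCV 4.12 (cv2) and the standard library are available. Lean on these libraries where they do the work, as an engineer would, in place of code of your own. Each camera call takes 0.05 s, during which the arm holds its last target. There are 200 camera calls.

TASK

Clear the three loose hexagon nuts off the assembly plate: sweep them with the fingers across the plate and over its edge into the empty tray that has no dividers, without lifting them. Leave the coupling, the gauge, the bearing and everything else on and around the plate where it stands.

Things in the scene. Friction and masses are not known exactly. Their poses are not given: they have to be found in the camera images.
- plate: Fixed green-painted assembly plate, 340 mm square, flat top 40 mm above the table and level, on two aluminium profiles; no rim, so parts can be pushed off its edges. Origin on the table under the plate's centre. Its own y axis (up to 0.1 rad off world y) runs from one tray to the other; the two plate edges that border the trays lie at y = +-170 mm in its frame.
- empty_tray: The empty tray: fixed open steel tray, no dividers, 400 x 120 mm outside (long side along its x), 26 mm high, walls and floor 2 mm thick. It stands on the table 1 mm from one of the two y edges of the plate (+y or -y end) and reaches 30 mm past it both ways, its rim 14 mm below the plate's top; its axes are parallel to the plate's. Origin at the centre of its underside.
- divided_tray: The other tray, same steel and same size, against the opposite end of the plate: divided into eight compartments, each with small fittings in it. Fixed. Origin at the centre of its underside. No nut belongs in it.
- nut1: Loose steel hexagon nut, one of three alike, lying flat on the plate at the start: 36 mm across flats, about 41 mm across corners, 20 mm high, about 110 g. Origin at its centre (10 mm above the plate's top); z is its bore axis. The nuts and the coupling lie in four rows 65 mm apart along the plate's x, one in each, so each has a free path along y. Pushed, it may turn and wander sideways.
- nut2: Loose steel hexagon nut, one of three alike, lying flat on the plate at the start: 36 mm across flats, about 41 mm across corners, 20 mm high, about 110 g. Origin at its centre (10 mm above the plate's top); z is its bore axis. The nuts and the coupling lie in four rows 65 mm apart along the plate's x, one in each, so each has a free path along y. Pushed, it may turn and wander sideways.
- nut3: Loose steel hexagon nut, one of three alike, lying flat on the plate at the start: 36 mm across flats, about 41 mm across corners, 20 mm high, about 110 g. Origin at its centre (10 mm above the plate's top); z is its bore axis. The nuts and the coupling lie in four rows 65 mm apart along the plate's x, one in each, so each has a free path along y. Pushed, it may turn and wander sideways.
- coupling: Bystander: upright turned steel hose coupling standing on the plate among the nuts, 28 mm diameter, 60 mm tall; origin at the centre of its underside.
- gauge: Bystander: round black pressure gauge lying face up near the far (+x) edge of the plate, 44 mm diameter, 27 mm high; origin at the centre of its underside.
- bearing: Bystander: round sealed ball bearing (steel rim, black seal, dark centre) lying flat near the far (+x) edge of the plate, 46 mm diameter, 15 mm high; origin at the centre of its underside.
- screwdriver: Bystander: screwdriver lying on the table to the left (+y) of plate and trays.
- spanner: Bystander: spanner lying on the table to the right (-y) of plate and trays.
- threadlocker: Bystander: small upright bottle, 40 mm diameter, 100 mm tall, on the table to the left; origin at the centre of its underside.
- grease_can: Bystander: metal can, 66 mm diameter, 80 mm tall, on the table to the right; origin at the centre of its underside.

How it is judged:
By the outcome, as a careful person would: the job done as asked, in the order asked, and still so for the second after the job is handed in, with the robot touching nothing.
It also fails if it takes over 66 s, if anything falls off the work surface, if the arm or the gripper's body presses on something with over 40 N, if the wrist force passes 120 N, or if a joint passes its speed limit or range.

## Working session

There is one attempt and no reset: what is moved stays moved. The work goes in short steps, Python scripts to look and compute and a tool call to move; the robot and the scene stay as the last step left them, time stands still between calls to the robot, and variables do not carry over. Pictures are saved under pics/ and viewed, at most 10 in all, crops included, and the job is handed in when it is done.

Besides the shell and the picture viewer there is one more tool, called after "Emit:" by a JSON object that holds its "method" and its "body". jog_arm: Moves the arm, as the interface text tells. Its arguments: {"type":"object","properties":{"motion":{"type":"array"},"force":{"type":"number"}},"required":["motion"]}

```bash
mkdir -p pics; cat > h.py <<'E'
import numpy as np, cv2
from cell import *
def cam(n):
    p=camera_params(n); f=200/np.tan(np.radians(p["vertical_fov"])/2)
    return np.array([[f,0,p["cx"]],[0,f,p["cy"]],[0,0,1]]),np.array(p["dist_coeffs"],float),np.array(p["T"])
def ray(n,px,z):
    K,d,T=cam(n); u=cv2.undistortPoints(np.array(px,float).reshape(-1,1,2),K,d)[:,0]
    v=np.c_[u,np.ones(len(u))]@T[:3,:3].T; o=T[:3,3]
    return o+v*((z-o[2])/v[:,2])[:,None]
def proj(n,P):
    K,d,T=cam(n); W=np.linalg.inv(T)
    return cv2.projectPoints(np.array(P,float).reshape(-1,1,3),cv2.Rodrigues(W[:3,:3])[0],W[:3,3],K,d)[0][:,0]
def save(n,f): cv2.imwrite("pics/"+f,get_image(n)[:,:,::-1])
E
python3 - <<'E'
from h import *
save("top","top1.png"); 
np.set_printoptions(precision=4,suppress=True)
for q,z in [("plate",.04),("empty_tray",.026),("divided_tray",.026),("nut1",.06),("coupling",.10),("gauge",.067),("bearing",.055)]:
    for r in silhouettes(q,"top")[:4]:
        m=r["mask"].astype(np.uint8); c,_=max([(c,cv2.contourArea(c)) for c in cv2.findContours(m,0,2)[0]],key=lambda t:t[1])
        print(q,round(r["p"],2),r["pixel"],ray("top",[r["pixel"]],z)[0], "box",ray("top",cv2.boxPoints(cv2.minAreaRect(c)),z)[:,:2].tolist() if "tray" in q or q=="plate" else m.sum())
s=observe(); print(s["position"],s["ee_rot"],s["clock"],s["width"],cam("top")[2])
save("scene","scene1.png")
E
```

```text
plate 0.72 [322.4, 207.4] [ 0.5567 -0.0105  0.04  ] box [[0.7243464432762391, 0.17203563525390295], [0.7507525130509402, -0.17948612502072162], [0.4063653425832258, -0.19814621569865873], [0.3833675070508198, 0.14401882069091235]]
plate 0.21 [347.3, 176.4] [ 0.6561 -0.0865  0.04  ] box [[0.663187864972309, -0.06658461642739452], [0.6641334247665283, -0.10429211245741732], [0.6292682941077848, -0.10475838935951856], [0.6283502154389904, -0.06715614804744412]]
divided_tray 0.86 [251.8, 207.6] [0.5522 0.2101 0.026 ] box [[0.7472657792022265, 0.2911315434323194], [0.7545371538163412, 0.1643950914246737], [0.353604015303898, 0.1388588466744687], [0.34762419087550006, 0.26168321632396646]]
nut1 0.55 [345.4, 178.3] [ 0.6466 -0.0791  0.06  ] box 98
nut1 0.47 [302.9, 241.2] [0.4508 0.0468 0.06  ] box 121
coupling 0.43 [325.3, 224.5] [ 0.5009 -0.0189  0.1   ] box 70
gauge 0.72 [297.9, 159.1] [0.7014 0.0685 0.067 ] box 167
bearing 0.58 [344.7, 158.3] [ 0.7103 -0.0763  0.055 ] box 153
[0.1672 0.6022 0.2266] [-0.4241 -3.1128  0.0003] 0.4 1.0009096895169485 [[ 0.0209 -0.9946  0.1016  0.4436]
 [-0.9995 -0.0232 -0.0214  0.0145]
 [ 0.0236 -0.1011 -0.9946  1.2805]
 [ 0.      0.      0.      1.    ]]
```

```bash
python3 -c "
import cv2
a=cv2.imread('pics/top1.png')[120:290,210:430]
cv2.imwrite('pics/top1c.png',cv2.resize(a,None,fx=3.5,fy=3.5,interpolation=2))"
```

```text
(no output)
```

View pics/top1c.png

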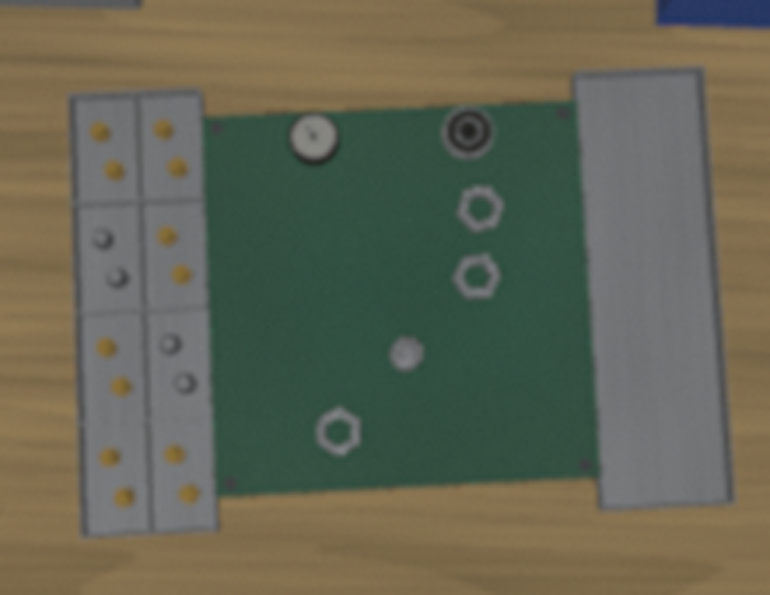

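View pics/scene1.png

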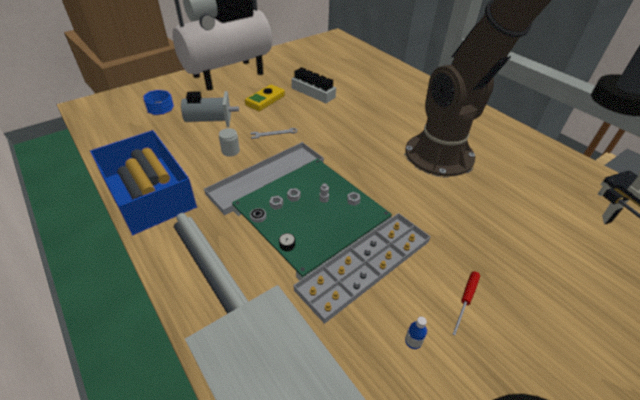

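The top view shows the empty tray at the right (−y) end. In the crop, the nuts are at about (480,208), (477,277) and (338,431), the coupling top is at (406,353), the bearing at (468,132) and the gauge at (314,137). The scene view agrees. Next I'll work out the positions in the plate frame.

```bash
python3 - <<'E'
from h import *
from scipy.spatial.transform import Rotation as R
np.set_printoptions(precision=4,suppress=True)
im=cv2.imread("pics/top1.png"); hsv=cv2.cvtColor(im,cv2.COLOR_BGR2HSV)
g=cv2.inRange(hsv,(55,70,30),(95,255,255)); g[:,:210]=0;g[:,430:]=0;g[:120]=0;g[290:]=0
g=cv2.morphologyEx(g,3,np.ones((5,5)))
c=max(cv2.findContours(g,0,2)[0],key=cv2.contourArea)
P=ray("top",c[:,0].astype(float),.04)[:,:2]
(b,sz,a)=cv2.minAreaRect((P*1000).astype(np.float32)); print("rect",b,sz,a)
C=lambda L:[[210+(x+.5)/3.5-.5,120+(y+.5)/3.5-.5] for x,y in L]
cor=ray("top",C([(205,118),(575,101),(598,478),(218,495)]),.04)[:,:2]; print(cor,np.linalg.norm(np.roll(cor,-1,0)-cor,axis=1))
# plate y = from right (-y) to left (+y)
v=(cor[0]-cor[1])+(cor[3]-cor[2]); th=np.arctan2(-v[0],v[1]); print("yaw",th)
o=np.array(b)/1000; Rp=np.array([[np.cos(th),-np.sin(th)],[np.sin(th),np.cos(th)]]); print("corner mean",cor.mean(0),"o",o)
for n,p,z in [("A",(480,208),.06),("B",(477,277),.06),("C",(338,431),.06),("coup",(406,353),.1),("bear",(468,132),.055),("gauge",(314,137),.067)]:
    w=ray("top",C([p]),z)[0,:2]; print(n,w,"plate",(w-cor.mean(0))@Rp)
s=observe(); print(R.from_rotvec(s["ee_rot"]).as_matrix())
E
```

```text
rect (567.9414672851562, -13.93328857421875) (333.0882263183594, 334.56683349609375) 4.07705545425415
[[ 0.7231  0.1633]
 [ 0.7475 -0.1695]
 [ 0.4099 -0.1925]
 [ 0.3885  0.1403]] [0.3337 0.3383 0.3335 0.3354]
yaw 0.06879634053376037
corner mean [ 0.5672 -0.0146] o [ 0.5679 -0.0139]
A [ 0.6443 -0.0834] plate [ 0.0721 -0.0739]
B [ 0.583  -0.0817] plate [ 0.0112 -0.068 ]
C [0.4462 0.0367] plate [-0.1172  0.0595]
coup [ 0.5127 -0.0196] plate [-0.0548 -0.0012]
bear [ 0.7132 -0.0721] plate [ 0.1416 -0.0674]
gauge [0.7025 0.0641] plate [0.1404 0.0692]
[[-0.9635  0.2676 -0.    ]
 [ 0.2676  0.9635 -0.0001]
 [-0.     -0.0001 -1.    ]]
```

Emit:
{"method": "jog_arm", "body": {"motion": [[[-0.03, -0.024, 0, 0, 0, 0.12, 0.67], [-0.06, -0.048, 0, 0, 0, 0.24, 0.67], [-0.09, -0.072, 0, 0, 0, 0.36, 0.67], [-0.12, -0.096, 0, 0, 0, 0.48, 0.67], [-0.15, -0.12, 0, 0, 0, 0.6, 0.67], [-0.18, -0.144, 0, 0, 0, 0.72, 0.67], [-0.21, -0.168, 0, 0, 0, 0.84, 0.67], [-0.24, -0.192, 0, 0, 0, 0.96, 0.67], [-0.27, -0.216, 0, 0, 0, 1.08, 0.67], [-0.3, -0.24, 0, 0, 0, 1.2, 0.67]]], "force": 20}}

```text
clock: 1.28
position: [0.3929, 0.2891, 0.2271]
ee_rot: [-2.114, -2.323, -0.001]
force: [0.7, -0.2, 0.7]
width: 0.324
gripper_force: 0.0
```

```bash
cat >> h.py <<'E'
from scipy.spatial.transform import Rotation as R
th=.0688; O=np.array([.5672,-.0146]); Rp=np.array([[np.cos(th),-np.sin(th)],[np.sin(th),np.cos(th)]])
def go(px,py,z):
    s=observe(); M=R.from_rotvec(s["ee_rot"]); p=np.array(s["position"])
    t=np.r_[O+Rp@[px,py],z]
    ex=np.r_[Rp[:,1],0]; ey=np.r_[Rp[:,0],0]; G=np.c_[ex,ey,[0,0,-1]]
    print("shift",np.round(M.inv().apply(t-p),4),"turn",np.round((M.inv()*R.from_matrix(G)).as_rotvec(),4),"plate now",np.round((p[:2]-O)@Rp,4),p[2].round(4),"clock",s["clock"],"F",np.round(s["force"],1))
E
python3 -c "
from h import *
go(.072,-.029,.13)"
```

```text
shift [-0.3496  0.2162  0.0969] turn [ 0.0004 -0.0008  0.0253] plate now [-0.1531  0.315 ] 0.2271 clock 1.2833 F [ 0.7 -0.2  0.7]
```

Emit:
{"method": "jog_arm", "body": {"motion": [[[-0.035, 0.022, 0, 0, 0, 0.025, 0.67], [-0.07, 0.044, 0, 0, 0, 0.025, 0.67], [-0.105, 0.066, 0, 0, 0, 0.025, 0.67], [-0.14, 0.088, 0, 0, 0, 0.025, 0.67], [-0.175, 0.11, 0, 0, 0, 0.025, 0.67], [-0.21, 0.13, 0, 0, 0, 0.025, 0.67], [-0.245, 0.152, 0, 0, 0, 0.025, 0.67], [-0.28, 0.174, 0, 0, 0, 0.025, 0.67], [-0.315, 0.195, 0, 0, 0, 0.025, 0.67], [-0.345, 0.214, 0, 0, 0, 0.025, 0.67]]]}}

```text
clock: 2.12
position: [0.6405, -0.034, 0.2268]
ee_rot: [2.137, 2.302, -0.0]
force: [1.0, 0.2, 0.5]
width: 0.164
gripper_force: 0.0
```

Emit:
{"method": "jog_arm", "body": {"motion": [[[0, 0, 0, 0, 0, 0, 0.67], [0, 0, 0, 0, 0, 0, 0.67], [0, 0, 0, 0, 0, 0, 0.67]]]}}

```text
clock: 2.37
position: [0.6391, -0.0307, 0.2264]
ee_rot: [-2.136, -2.302, 0.0]
force: [0.9, 0.2, 0.1]
width: 0.163
gripper_force: 0.0
```

```bash
python3 - <<'E'
from h import *
go(.072,-.029,.13)
save("wrist","w1.png")
for q,z in [("nut1",.06),("coupling",.1),("bearing",.055)]:
    for r in silhouettes(q,"wrist")[:3]:
        m=r["mask"]; c=max(cv2.findContours(m.astype(np.uint8),0,2)[0],key=cv2.contourArea)
        w=ray("wrist",[cv2.minEnclosingCircle(c)[0]],z)[0,:2]
        print(q,round(r["p"],2),r["pixel"],m.sum(),np.round((w-O)@Rp,4))
E
```

```text
shift [-0.008   0.0014  0.0964] turn [-0.0007 -0.0007  0.0061] plate now [ 0.0707 -0.021 ] 0.2264 clock 2.3667 F [0.9 0.2 0.1]
nut1 0.97 [265.1, 223.4] 1060 [ 0.0119 -0.0626]
nut1 0.93 [119.9, 96.0] 1540 [-0.1152  0.0624]
nut1 0.83 [320.3, 232.1] 925 [ 0.0709 -0.0686]
coupling 0.81 [192.8, 164.0] 1175 [-0.0427  0.006 ]
bearing 0.63 [385.7, 223.1] 1537 [ 0.1399 -0.0632]
```

View pics/w1.png

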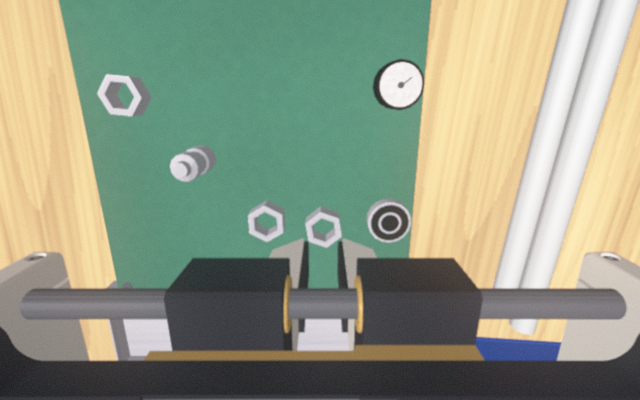

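The wrist view shows the nuts at (120,96), (265,223) and (322,229), the coupling at (190,162), the bearing at (388,222) and the gauge at (400,85). These agree with the top-camera positions to about 5 mm. The fingers are just behind nut A, so I'll lower them.

Emit:
{"method": "jog_arm", "body": {"motion": [[[0, 0.001, 0.035, 0, 0, 0.006, 0.67], [0, 0.001, 0.07, 0, 0, 0.006, 0.67], [0, 0.001, 0.105, 0, 0, 0.006, 0.67], [0, 0.001, 0.135, 0, 0, 0.006, 0.67], [0, 0.001, 0.155, 0, 0, 0.006, 0.67], [0, 0.001, 0.17, 0, 0, 0.006, 0.67], [0, 0.001, 0.178, 0, 0, 0.006, 0.67], [0, 0.001, 0.178, 0, 0, 0.006, 0.67], [0, 0.001, 0.178, 0, 0, 0.006, 0.67]]]}}

```text
clock: 3.32
position: [0.6406, -0.0306, 0.0493]
ee_rot: [2.143, 2.297, 0.001]
force: [-1.3, -1.5, -0.5]
width: 0.163
gripper_force: 0.0
```

```bash
python3 -c "
from h import *
go(.072,-.17,.048); save('wrist','w2.png')"
```

```text
shift [-0.149  -0.0003  0.0013] turn [ 0.0004 -0.0001  0.0009] plate now [ 0.0721 -0.021 ] 0.0493 clock 3.3167 F [-1.3 -1.5 -0.5]
```

View pics/w2.png

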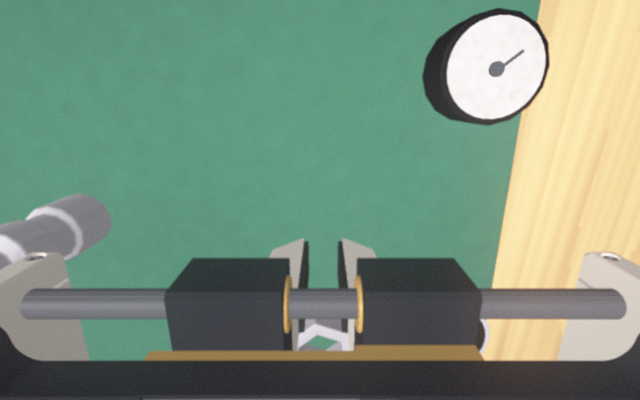

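The fingers sit behind nut A, which shows through the gap at (322,338), and nothing else was touched. Pushing now.

Emit:
{"method": "jog_arm", "body": {"motion": [[[-0.005, 0, 0.003, 0, 0, 0, 0.67], [-0.012, 0, 0.003, 0, 0, 0, 0.67], [-0.02, 0, 0.003, 0, 0, 0, 0.67], [-0.03, 0, 0.003, 0, 0, 0, 0.67], [-0.04, 0, 0.003, 0, 0, 0, 0.67], [-0.05, 0, 0.003, 0, 0, 0, 0.67], [-0.06, 0, 0.003, 0, 0, 0, 0.67], [-0.07, 0, 0.003, 0, 0, 0, 0.67], [-0.08, 0, 0.003, 0, 0, 0, 0.67], [-0.088, 0, 0.003, 0, 0, 0, 0.67]]]}}

```text
clock: 4.2
position: [0.6465, -0.1205, 0.0458]
ee_rot: [2.144, 2.296, -0.0]
force: [-1.1, 1.0, 2.3]
width: 0.164
gripper_force: 1.1
```

```bash
python3 - <<'E'
from h import *
go(.072,-.171,.046)
im=get_image("top")
for r in silhouettes("nut1","top")[:4]:
    w=ray("top",[r["pixel"]],.06)[0,:2]; print(round(r["p"],2),r["mask"].sum(),np.round((w-O)@Rp,3))
cv2.imwrite("pics/t2.png",cv2.resize(im[120:290,210:430,::-1],None,fx=3.5,fy=3.5,interpolation=2))
E
```

```text
shift [-0.0599  0.0002 -0.0002] turn [ 0.0001  0.0002 -0.0006] plate now [ 0.0718 -0.1111] 0.0458 clock 4.2 F [-1.1  1.   2.3]
```

View pics/t2.png

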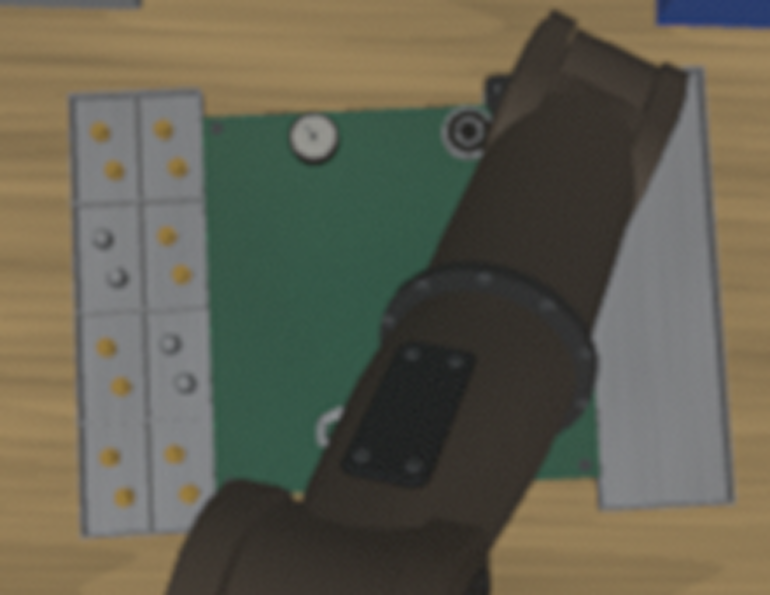

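The arm hides the nut from above at this point. The bearing at (468,132) and the gauge haven't moved. I'll carry on over the edge and then lift.

Emit:
{"method": "jog_arm", "body": {"motion": [[[-0.008, 0, 0, 0, 0, 0, 0.67], [-0.017, 0, 0, 0, 0, 0, 0.67], [-0.026, 0, 0, 0, 0, 0, 0.67], [-0.035, 0, 0, 0, 0, 0, 0.67], [-0.044, 0, 0, 0, 0, 0, 0.67], [-0.052, 0, 0, 0, 0, 0, 0.67], [-0.06, 0, 0, 0, 0, 0, 0.67], [-0.064, 0, 0, 0, 0, 0, 0.67], [-0.064, 0, 0, 0, 0, 0, 0.67], [-0.064, 0, 0, 0, 0, 0, 0.67]]]}}

```text
clock: 5.13
position: [0.6508, -0.183, 0.0456]
ee_rot: [-2.144, -2.296, 0.0]
force: [0.5, 0.8, 1.3]
width: 0.162
gripper_force: 0.0
```

Emit:
{"method": "jog_arm", "body": {"motion": [[[0, 0, -0.03, 0, 0, 0, 0.67], [0, 0, -0.065, 0, 0, 0, 0.67], [0, 0, -0.1, 0, 0, 0, 0.67], [0.02, -0.01, -0.13, 0, 0, 0, 0.67], [0.055, -0.02, -0.14, 0, 0, 0, 0.67], [0.09, -0.03, -0.14, 0, 0, 0, 0.67], [0.12, -0.045, -0.14, 0, 0, 0, 0.67], [0.15, -0.06, -0.14, 0, 0, 0, 0.67], [0.155, -0.06, -0.14, 0, 0, 0, 0.67], [0.155, -0.06, -0.14, 0, 0, 0, 0.67]]]}}

```text
clock: 5.97
position: [0.5797, -0.0283, 0.1858]
ee_rot: [-2.136, -2.301, -0.002]
force: [0.6, -1.1, -0.2]
width: 0.167
gripper_force: 0.0
```

```bash
cat >> h.py <<'E'
def nuts(camn,f=None):
    if f: save(camn,f)
    else: get_image(camn)
    for q,z in [("nut1",.06),("coupling",.1),("bearing",.055),("gauge",.067)]:
        for r in silhouettes(q,camn)[:3]:
            c=max(cv2.findContours(r["mask"].astype(np.uint8),0,2)[0],key=cv2.contourArea)
            w=ray(camn,[cv2.minEnclosingCircle(c)[0]],z)[0,:2]
            print(q,round(r["p"],2),r["pixel"],r["mask"].sum(),np.round((w-O)@Rp,4))
E
python3 -c "
from h import *
go(.012,-.021,.046); nuts('wrist','w3.png')"
```

```text
shift [-0.0068  0.0005  0.1398] turn [-0.0002 -0.0021  0.0058] plate now [ 0.0115 -0.0145] 0.1858 clock 5.9667 F [ 0.6 -1.1 -0.2]
nut1 0.8 [162.8, 106.6] 1699 [-0.1156  0.0567]
nut1 0.45 [347.0, 345.3] 12 [ 0.0368 -0.1838]
coupling 0.94 [245.4, 180.4] 1293 [-0.0467  0.0016]
bearing 0.78 [457.8, 243.9] 1830 [ 0.1388 -0.0707]
gauge 0.89 [479.0, 90.3] 2968 [0.1367 0.0643]
gauge 0.63 [246.1, 181.9] 1285 [-0.0548 -0.0076]
```

View pics/w3.png

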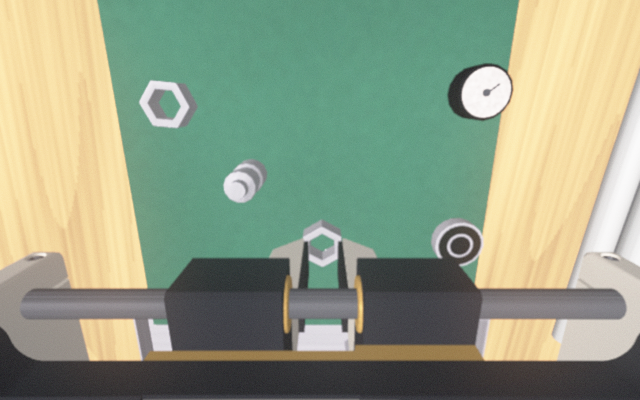

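Nut A has left the plate. Nut B, at (322,243), is centred ahead of the fingers, and the coupling, bearing and gauge are where they were. Now I'll lower behind nut B and push.

Emit:
{"method": "jog_arm", "body": {"motion": [[[-0.002, 0, 0.03, 0, 0, 0.006, 0.67], [-0.005, 0, 0.06, 0, 0, 0.006, 0.67], [-0.005, 0, 0.09, 0, 0, 0.006, 0.67], [-0.005, 0, 0.115, 0, 0, 0.006, 0.67], [-0.005, 0, 0.13, 0, 0, 0.006, 0.67], [-0.005, 0, 0.138, 0, 0, 0.006, 0.67], [-0.005, 0, 0.14, 0, 0, 0.006, 0.67], [-0.005, 0, 0.14, 0, 0, 0.006, 0.67]]]}}

```text
clock: 6.88
position: [0.5809, -0.0381, 0.0457]
ee_rot: [2.152, 2.289, -0.001]
force: [-0.8, 1.0, 0.4]
width: 0.165
gripper_force: 0.0
```

Emit:
{"method": "jog_arm", "body": {"motion": [[[-0.005, 0, 0, 0, 0, 0, 0.67], [-0.012, 0, 0, 0, 0, 0, 0.67], [-0.02, 0, 0, 0, 0, 0, 0.67], [-0.03, 0, 0, 0, 0, 0, 0.67], [-0.04, 0, 0, 0, 0, 0, 0.67], [-0.05, 0, 0, 0, 0, 0, 0.67], [-0.06, 0, 0, 0, 0, 0, 0.67], [-0.07, 0, 0, 0, 0, 0, 0.67], [-0.08, 0, 0, 0, 0, 0, 0.67], [-0.088, 0, 0, 0, 0, 0, 0.67]]]}}

```text
clock: 7.72
position: [0.5862, -0.1267, 0.0457]
ee_rot: [2.151, 2.289, -0.0]
force: [0.4, 1.6, 2.1]
width: 0.164
gripper_force: 0.9
```

```bash
python3 -c "
from h import *
go(.012,-.175,.046)"
```

```text
shift [-0.0619  0.0012 -0.0002] turn [ 0.      0.0003 -0.0066] plate now [ 0.0112 -0.1131] 0.0457 clock 7.7167 F [0.4 1.6 2.1]
```

Emit:
{"method": "jog_arm", "body": {"motion": [[[-0.008, 0, 0, 0, 0, 0, 0.67], [-0.017, 0, 0, 0, 0, 0, 0.67], [-0.026, 0, 0, 0, 0, 0, 0.67], [-0.035, 0, 0, 0, 0, 0, 0.67], [-0.044, 0, 0, 0, 0, 0, 0.67], [-0.052, 0, 0, 0, 0, 0, 0.67], [-0.06, 0, 0, 0, 0, 0, 0.67], [-0.063, 0, 0, 0, 0, 0, 0.67], [-0.063, 0, 0, 0, 0, 0, 0.67], [-0.063, 0, 0, 0, 0, 0, 0.67]]]}}

```text
clock: 8.55
position: [0.5901, -0.188, 0.0456]
ee_rot: [-2.151, -2.29, -0.0]
force: [-0.0, 0.9, -0.4]
width: 0.165
gripper_force: 0.0
```

Emit:
{"method": "jog_arm", "body": {"motion": [[[0, 0, -0.03, 0, 0, 0, 0.67], [0, 0, -0.065, 0, 0, 0, 0.67], [0, 0, -0.1, 0, 0, 0, 0.67], [0.02, -0.01, -0.13, 0, 0, 0, 0.67], [0.055, -0.025, -0.14, 0, 0, 0, 0.67], [0.09, -0.04, -0.14, 0, 0, 0, 0.67], [0.125, -0.055, -0.14, 0, 0, 0, 0.67], [0.16, -0.07, -0.14, 0, 0, 0, 0.67], [0.19, -0.085, -0.14, 0, 0, 0, 0.67], [0.22, -0.1, -0.14, 0, 0, 0, 0.67]]]}}

```text
clock: 9.38
position: [0.4752, 0.0276, 0.1858]
ee_rot: [-2.148, -2.292, -0.001]
force: [0.4, 1.4, -0.4]
width: 0.161
gripper_force: 0.0
```

Emit:
{"method": "jog_arm", "body": {"motion": [[[0.02, -0.01, 0, 0, 0, 0, 0.67], [0.045, -0.02, 0, 0, 0, 0, 0.67], [0.06, -0.025, 0, 0, 0, 0, 0.67], [0.06, -0.025, 0, 0, 0, 0, 0.67], [0.06, -0.025, 0, 0, 0, 0, 0.67]]]}}

```text
clock: 9.8
position: [0.4474, 0.0848, 0.1858]
ee_rot: [-2.147, -2.294, -0.001]
force: [1.1, -0.2, -0.0]
width: 0.164
gripper_force: 0.0
```

```bash
python3 -c "
from h import *
go(-.116,.108,.046); nuts('wrist','w4.png')"
```

```text
shift [ 0.0005 -0.0033  0.1398] turn [ 0.0001 -0.0004 -0.0026] plate now [-0.1127  0.1074] 0.1858 clock 9.8 F [ 1.1 -0.2 -0. ]
nut1 0.82 [319.2, 231.1] 1024 [-0.1189  0.0621]
bearing 0.96 [548.9, 341.2] 771 [ 0.1286 -0.0604]
```

View pics/w4.png

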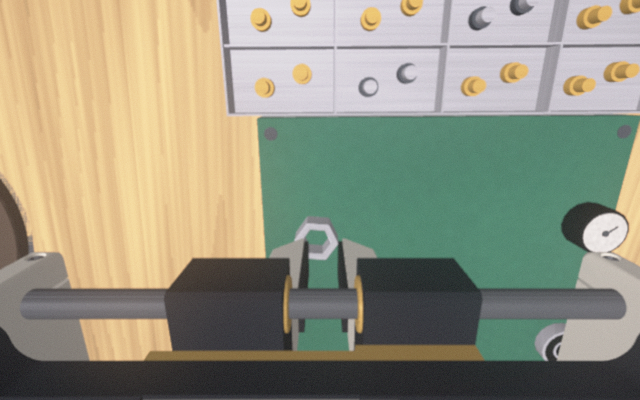

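Nut C, at (318,239), is centred to within about 4 mm. I'll shift 4 mm, lower and push it the length of its row, checking on the way.

Emit:
{"method": "jog_arm", "body": {"motion": [[[0, -0.004, 0.03, 0, 0, 0, 0.67], [0, -0.004, 0.06, 0, 0, 0, 0.67], [0, -0.004, 0.09, 0, 0, 0, 0.67], [0, -0.004, 0.115, 0, 0, 0, 0.67], [0, -0.004, 0.13, 0, 0, 0, 0.67], [0, -0.004, 0.138, 0, 0, 0, 0.67], [0, -0.004, 0.14, 0, 0, 0, 0.67], [0, -0.004, 0.14, 0, 0, 0, 0.67]]]}}

```text
clock: 10.72
position: [0.4441, 0.0829, 0.0457]
ee_rot: [-2.152, -2.289, 0.001]
force: [0.3, 0.5, 0.6]
width: 0.164
gripper_force: 0.0
```

Emit:
{"method": "jog_arm", "body": {"motion": [[[-0.005, 0, 0, 0, 0, 0, 0.67], [-0.012, 0, 0, 0, 0, 0, 0.67], [-0.02, 0, 0, 0, 0, 0, 0.67], [-0.03, 0, 0, 0, 0, 0, 0.67], [-0.04, 0, 0, 0, 0, 0, 0.67], [-0.05, 0, 0, 0, 0, 0, 0.67], [-0.06, 0, 0, 0, 0, 0, 0.67], [-0.07, 0, 0, 0, 0, 0, 0.67], [-0.08, 0, 0, 0, 0, 0, 0.67], [-0.09, 0, 0, 0, 0, 0, 0.67]]]}}

```text
clock: 11.55
position: [0.4495, -0.0076, 0.0457]
ee_rot: [-2.151, -2.29, 0.0]
force: [0.2, 1.3, 2.5]
width: 0.168
gripper_force: 0.8
```

Emit:
{"method": "jog_arm", "body": {"motion": [[[-0.01, 0, 0, 0, 0, 0, 0.67], [-0.02, 0, 0, 0, 0, 0, 0.67], [-0.03, 0, 0, 0, 0, 0, 0.67], [-0.04, 0, 0, 0, 0, 0, 0.67], [-0.05, 0, 0, 0, 0, 0, 0.67], [-0.06, 0, 0, 0, 0, 0, 0.67], [-0.07, 0, 0, 0, 0, 0, 0.67], [-0.08, 0, 0, 0, 0, 0, 0.67], [-0.09, 0, 0, 0, 0, 0, 0.67], [-0.1, 0, 0, 0, 0, 0, 0.67]]]}}

```text
clock: 12.38
position: [0.4558, -0.1073, 0.0457]
ee_rot: [-2.15, -2.29, -0.0]
force: [-0.8, 0.8, 1.6]
width: 0.168
gripper_force: 0.7
```

```bash
python3 -c "
from h import *
go(-.117,-.176,.046); nuts('wrist','w5.png')"
```

```text
shift [-0.0912  0.0011 -0.0003] turn [-0.     -0.0001 -0.0059] plate now [-0.1175 -0.0848] 0.0457 clock 12.3833 F [-0.8  0.8  1.6]
nut1 0.87 [325.7, 329.2] 1782 [-0.1181 -0.1257]
coupling 0.65 [497.9, 90.7] 8319 [-0.0661 -0.002 ]
```

View pics/w5.png

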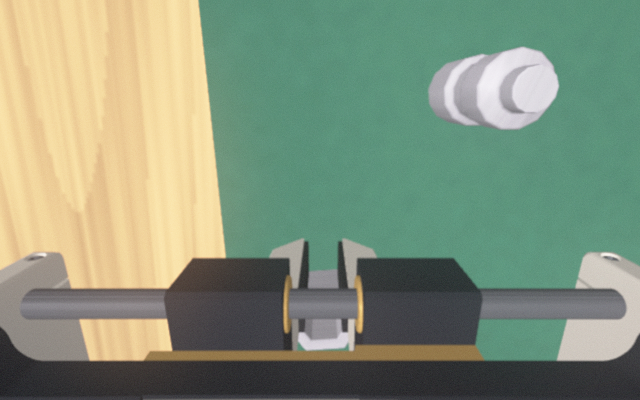

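Nut C, at (325,330), is still cradled ahead of the fingers, and the coupling stands untouched at (500,90). I'll finish the push, lift and clear the view.

Emit:
{"method": "jog_arm", "body": {"motion": [[[-0.01, 0, 0, 0, 0, 0, 0.67], [-0.02, 0, 0, 0, 0, 0, 0.67], [-0.03, 0, 0, 0, 0, 0, 0.67], [-0.04, 0, 0, 0, 0, 0, 0.67], [-0.05, 0, 0, 0, 0, 0, 0.67], [-0.06, 0, 0, 0, 0, 0, 0.67], [-0.07, 0, 0, 0, 0, 0, 0.67], [-0.08, 0, 0, 0, 0, 0, 0.67], [-0.088, 0, 0, 0, 0, 0, 0.67], [-0.092, 0, 0, 0, 0, 0, 0.67]]]}}

```text
clock: 13.47
position: [0.4616, -0.1999, 0.0458]
ee_rot: [2.152, 2.288, -0.0]
force: [-0.1, 0.3, 0.3]
width: 0.165
gripper_force: 0.0
```

Emit:
{"method": "jog_arm", "body": {"motion": [[[0, 0, 0, 0, 0, 0, 0.67], [0, 0, 0, 0, 0, 0, 0.67], [0, 0, -0.03, 0, 0, 0, 0.67], [0, 0, -0.065, 0, 0, 0, 0.67], [0, 0, -0.1, 0, 0, 0, 0.67], [0, 0, -0.14, 0, 0, 0, 0.67], [0.035, 0, -0.16, 0, 0, 0, 0.67], [0.07, 0, -0.18, 0, 0, 0, 0.67], [0.105, 0, -0.18, 0, 0, 0, 0.67], [0.14, 0, -0.18, 0, 0, 0, 0.67]]]}}

```text
clock: 14.3
position: [0.453, -0.0562, 0.2271]
ee_rot: [2.149, 2.29, 0.004]
force: [1.2, 0.8, -0.3]
width: 0.167
gripper_force: 0.0
```

Emit:
{"method": "jog_arm", "body": {"motion": [[[0.035, 0, 0, 0, 0, 0, 0.67], [0.07, 0, 0, 0, 0, 0, 0.67], [0.105, 0, 0, 0, 0, 0, 0.67], [0.14, 0, 0, 0, 0, 0, 0.67], [0.175, 0, 0, 0, 0, 0, 0.67], [0.21, 0, 0, 0, 0, 0, 0.67], [0.245, 0, 0, 0, 0, 0, 0.67], [0.28, 0, 0, 0, 0, 0, 0.67], [0.3, 0, 0, 0, 0, 0, 0.67], [0.3, 0, 0, 0, 0, 0, 0.67]]]}}

```text
clock: 15.13
position: [0.432, 0.2469, 0.2254]
ee_rot: [-2.14, -2.297, -0.001]
force: [0.2, 0.3, 1.2]
width: 0.164
gripper_force: 0.0
```

```bash
python3 - <<'E'
from h import *
go(0,0,.2); nuts("top")
im=get_image("top")
cv2.imwrite("pics/t3.png",cv2.resize(im[120:290,210:430,::-1],None,fx=3.5,fy=3.5,interpolation=2))
E
```

```text
shift [-0.2705  0.1164  0.0249] turn [-0.0006 -0.0019  0.0021] plate now [-0.1169  0.2702] 0.2254 clock 15.1333 F [0.2 0.3 1.2]
nut1 0.58 [391.2, 180.9] 108 [ 0.0512 -0.2191]
nut1 0.44 [393.6, 237.1] 85 [-0.116  -0.2188]
coupling 0.53 [325.7, 221.3] 59 [-0.0566 -0.0027]
bearing 0.43 [342.7, 155.5] 180 [ 0.1402 -0.0687]
gauge 0.55 [298.9, 160.4] 184 [0.1367 0.0704]
```

View pics/t3.png

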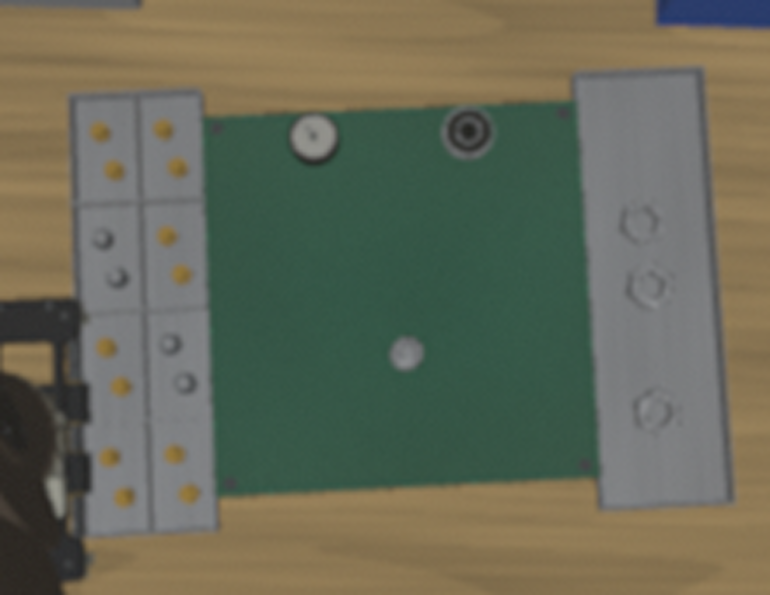

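All three nuts lie in the empty tray, at (640,222), (648,287) and (655,410). The coupling (406,353), gauge (314,137) and bearing (468,132) are where they started, and the arm is clear.

```bash
python3 -c "
from cell import *
print(sign_off())"
```

```text
the job is handed in; nothing more can be done
None
```

All three nuts were swept off the plate into the undivided tray, the coupling, gauge and bearing still stand where they were, and the job was handed in at about 15 s.

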